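# Hold the keyed brake shaft home for bolting

## Task

Get the test fixture ready for the fitter: first put exactly two of the four bolts into the round steel tray and let go of them. Then take the keyed shaft from its holder by its square head, push it into the hub, turning it until the key slips into the keyway, and keep pushing against the spring until the collar is fully down on the hub. Finish while still gripping the shaft and holding it down there; leave the brass coupling head, the piston cap and the grey block where they are.

Things in the scene. Friction and masses are not known exactly. Their poses are not given: they have to be found in the camera images.
- bolt0_mid (a point): Centre (half-way up) of a loose dark steel bolt standing on its head on the grey pad; the four bolts are alike: head 26 mm across and 10 mm high at the bottom, stem 15 mm across from 10 to 50 mm above the underside, 60 g, z axis up the stem. This point is 25 mm above the underside.
- bolt1_mid (a point): Centre (half-way up) of a loose dark steel bolt standing on its head on the grey pad; the four bolts are alike: head 26 mm across and 10 mm high at the bottom, stem 15 mm across from 10 to 50 mm above the underside, 60 g, z axis up the stem. This point is 25 mm above the underside.
- bolt2_mid (a point): Centre (half-way up) of a loose dark steel bolt standing on its head on the grey pad; the four bolts are alike: head 26 mm across and 10 mm high at the bottom, stem 15 mm across from 10 to 50 mm above the underside, 60 g, z axis up the stem. This point is 25 mm above the underside.
- bolt3_mid (a point): Centre (half-way up) of a loose dark steel bolt standing on its head on the grey pad; the four bolts are alike: head 26 mm across and 10 mm high at the bottom, stem 15 mm across from 10 to 50 mm above the underside, 60 g, z axis up the stem. This point is 25 mm above the underside.
- tray: Fixed round steel tray, 132 mm across outside, 22 mm high, walls 4 mm, floor 4 mm thick; origin at the centre of its underside on the desk.
- holder: Fixed grey-painted block, 80 x 80 mm, 55 mm high, with a loose square hole 34 mm wide in its top; the shaft starts upright in it, its collar resting on the top. Origin at the centre of the underside.
- shaft_head (a point): Centre of the square head of the loose steel keyed shaft (0.2 to 0.33 kg). Head 26 x 26 mm, sides along the shaft's x and y, from 23 mm below to 23 mm above this point. Below it a collar 44 mm across, 6 mm thick, its underside 29 mm below; a tab on the collar, 8 mm wide, out to 29 mm from the axis, stands right above the key; then a round shaft 20 mm across, its tip 69 mm below this point. z points up along the shaft, x towards the key.
- shaft_tip (a point): Tip of the same shaft, on its axis; same axes. The tip is tapered to 14 mm across over its last 6 mm. The key, a rib 8 mm wide, stands out to 15 mm from the axis on the +x side, from 16 mm above this point up to the collar, whose underside is 40 mm above it; the last 16 mm are a plain round nose.
- hub_mouth (a point): Centre of the bore's mouth on the flat top of the fixed aluminium hub (80 mm across, 72 mm high, base 116 mm across). Upright bore 22.5 mm across; keyway 11.5 mm wide, out to 17 mm from the axis on the hub's +x side, full depth. z up, x towards the keyway. The head's centre is 29 mm above this point when home, 53 mm while the key rests on the hub's face.
- plunger (a joint): Spring plunger deep in the bore, travel downwards in m, 0 when untouched. The shaft's tip meets it 10 mm before home; it pushes back with 5 N at first and 9 N at home, where the joint reads 0.010. It lifts the shaft again if it is let go.
- coupling_mid (a point): Brass coupling head, a loose bystander: a round stepped casting with two side lugs, 76 mm across, 50 mm high; point 25 mm up.
- piston_cap_mid (a point): Steel piston cap, a loose bystander: disc 72 mm across with a small boss, 36 mm high; point half-way up.
- block_mid (a point): Grey block sample, a loose bystander, 40 x 60 x 30 mm high; point at its centre.
Mind the look-alikes: they are no part of the job. What is shaped like the part that bears bolt2_mid but green or pink is not meant.

How it is judged:
By the outcome, as a careful person would: the job done as asked, in the order asked, and still so for the second after the job is handed in, while the arm keeps its last pose, push and grip.
It also fails if it takes over 67 s, if anything falls off the work surface, if the arm or the gripper's body presses on something with over 40 N, if the wrist force passes 120 N, or if a joint passes its speed limit or range.

## Robot

A 6-joint arm with a two-finger parallel gripper is mounted at the origin on the work surface. World frame = base frame: x ahead of the robot, y to its left, z up, the work surface at z = 0. Lengths are in m, angles in rad, forces in N, time in s.
With the tool pointing down it reaches from about 0.35 to 0.775 m from the base axis. Payload 5.5 kg.
Tool frame: the origin (TCP) lies at the very end of the fingers, on their centre line; the grasp point (between the pads) lies 19 mm behind it; y points along the fingers, z is the direction in which the jaws open and shut, and the axes are right-handed (so a half turn about y gives the same grasp; the last joint's range is limited). The gripper opens to 85 mm and grips with 20 to 120 N. Pads are 22 mm wide; open, the fingers measure 114 mm over their backs; the gripper's body (76 mm by 85 mm) begins 54 mm behind the grasp point. The pads swing forward as they close: fully open they stand 13 mm farther back than shut.
Start: joints at [-1.285, 0.313, 0.046, 1.304, 0, 1.431], TCP at [0.238, -0.524, 0.231] pointing down, gripper open.
Joint ranges: [-2.76, 2.76], [-0.86, 1.69], [-1.03, 1.26], [-2.2, 2.34], [-1.47, 1.5], [-3.14, 3.14]. Speed limits (rad/s): [2.57, 2.57, 3.14, 3.14, 3.14, 3.14].

## Interface

Orientations are given as a unit quaternion [w, x, y, z].
In Python, from workcell import env gives the robot as it stands.
- The arm moves only by the shell command python3 -m inch 'ROWS' [OPENING] [FORCE]. ROWS is JSON, a list that holds one entry, the list of rows, each a list of 4 numbers: the shift along the tool's x, y, z in mm, then the turn about the tool's y in degrees. In form: [[[tx, ty, tz, spin], ...]]. A call has 1 to 10 rows; each row is the pose to reach, as a shift and turn from the pose commanded when the call began, along the tool's axes at that moment; what a row does not reach only later rows make up. A row lasts 1/10 s, in which the tool goes at most 50 mm and 8.59 degrees, less where a joint would pass 70% of its speed; a pose out of reach is approached as far as the arm can. A call with a gripper value outside its range is refused whole. OPENING is the finger opening in mm, from 0 to 85.4, set as the call begins (- or left out, the last holds). The fingers move at their own pace and stop on an object; FORCE is the grip in N (left out, the last holds). Time passes only in rows, so rows that repeat a pose let the fingers close. It gives the time, the measured TCP pose, the force and the opening at its end, in the units of the state.
- env.get_state(): the state, without advancing time (a new reading comes with each control period).
- env.read_camera(name): name is "side" or "top" or "wrist"; returns the picture (384x512x3 uint8, blue, green, red); there is no depth.
- env.camera_model(name): a dict with "fx", "fy", "cx", "cy" (pixels), "R" (3x3) and "t" (3): a world point X has camera coordinates R X + t; the wrist camera has in their place "mount" (4x4, takes a point from camera to tool coordinates, whose origin is the TCP and whose axes are the tool frame's). Camera axes: x right, y down, z forward; pixel columns grow to the right and rows downward; lengths in m; the calibration is good to about 2 mm. A picture is of the moment at which its call begins: read the wrist's pose just before it. camera_model takes no time and is no camera call.
- env.hand_in(): hands the job in, once; it reports no verdict.
The state is a dict: "clock": time; "joint_pos": joint angles; "qvel": joint speeds; "tau": joint torques, N m; "tcp_pos": TCP position; "orientation": TCP orientation; "wrist_force": force on the tool from outside, world axes, zero at the start; "ft_torque": the same for the moment, N m; "finger_gap": finger opening in m.
Only numpy, scipy, OpenCV 4.12 (cv2) and the standard library are available. Lean on these libraries where they do the work, as an engineer would, in place of code of your own. Each camera call takes 0.05 s, during which the arm holds its last target.

## Working session

There is one attempt and no reset: what is moved stays moved. The work goes in short steps, Python scripts to look and compute and a shell command to move; the robot and the scene stay as the last step left them, time stands still between calls to the robot, and variables do not carry over. Pictures are saved under pics/ and viewed, and the job is handed in when it is done.

```bash
mkdir -p pics; ls; cat > h.py <<'E'
import numpy as np, cv2, json
from workcell import env
from scipy.spatial.transform import Rotation as Ro
def Rq(q): return Ro.from_quat([q[1],q[2],q[3],q[0]]).as_matrix()
def snap(name,fn):
    s=env.get_state(); im=np.array(env.read_camera(name)); cv2.imwrite(f'pics/{fn}.png',im)
    m=env.camera_model(name)
    json.dump({'s':{k:np.array(v).tolist() for k,v in s.items()},'m':{k:np.array(v).tolist() for k,v in m.items()}},open(f'pics/{fn}.json','w'))
    return im
def cam(fn):
    d=json.load(open(f'pics/{fn}.json')); m=d['m']
    if 'mount' in m:
        T=np.eye(4); T[:3,:3]=Rq(d['s']['orientation']); T[:3,3]=d['s']['tcp_pos']
        W=T@np.array(m['mount']); R=W[:3,:3].T; t=-R@W[:3,3]
    else: R=np.array(m['R']); t=np.array(m['t']).ravel()
    return m,R,t
def ray(fn,u,v,z):
    m,R,t=cam(fn); c=-R.T@t; d=R.T@np.array([(u-m['cx'])/m['fx'],(v-m['cy'])/m['fy'],1])
    return c+d*(z-c[2])/d[2]
def proj(fn,X):
    m,R,t=cam(fn); p=R@np.array(X)+t; return np.array([m['fx']*p[0]/p[2]+m['cx'],m['fy']*p[1]/p[2]+m['cy']])
def tri(f1,p1,f2,p2):
    A=[];b=[]
    for f,p in((f1,p1),(f2,p2)):
        m,R,t=cam(f); c=-R.T@t; d=R.T@np.array([(p[0]-m['cx'])/m['fx'],(p[1]-m['cy'])/m['fy'],1]); d/=np.linalg.norm(d)
        P=np.eye(3)-np.outer(d,d); A.append(P); b.append(P@c)
    return np.linalg.lstsq(np.vstack(A),np.hstack(b),rcond=None)[0]
E
python3 - <<'E'
from h import *
for n in('top','side','wrist'):
    snap(n,n+'0'); m,R,t=cam(n+'0'); print(n,m['fx'],(-R.T@t).round(3),R.round(2).tolist())
s=env.get_state(); print(s); print(Rq(s['orientation']).round(3))
E
```

```text
pics
top 389.05746034430007 [0.438 0.017 1.007] [[-0.02, -1.0, 0.03], [-0.99, 0.02, -0.13], [0.12, -0.03, -0.99]]
side 494.6514821821181 [0.488 0.715 0.927] [[-0.99, -0.13, 0.01], [-0.1, 0.75, -0.65], [0.07, -0.64, -0.76]]
wrist 266.3617243466582 [ 0.303 -0.494  0.373] [[0.41, -0.91, -0.0], [-0.87, -0.4, 0.29], [-0.26, -0.12, -0.96]]
{'clock': 0.15, 'joint_pos': array([-1.28457249e+00,  3.13881032e-01,  4.52594001e-02,  1.30358985e+00,
       -3.46370185e-06,  1.43120328e+00]), 'qvel': array([-0.00162319, -0.00245188,  0.00276063, -0.00076401,  0.00192115,
       -0.00068732]), 'tau': array([ 1.56473205e-03, -4.81066382e+01,  2.98814303e+01,  1.39186942e-02,
       -9.81492894e-05, -7.96932312e-06]), 'tcp_pos': array([ 0.23740107, -0.52329894,  0.23059143]), 'orientation': array([ 0.14937627, -0.14945201,  0.69163938, -0.69064158]), 'wrist_force': array([0.29246943, 0.69581009, 0.12277996]), 'ft_torque': array([-0.00263601, -0.04025548, -0.0066447 ]), 'finger_gap': 0.08543336051541632}
[[-0.911 -0.     0.413]
 [-0.413  0.001 -0.911]
 [-0.    -1.    -0.001]]
```

View pics/top0.png

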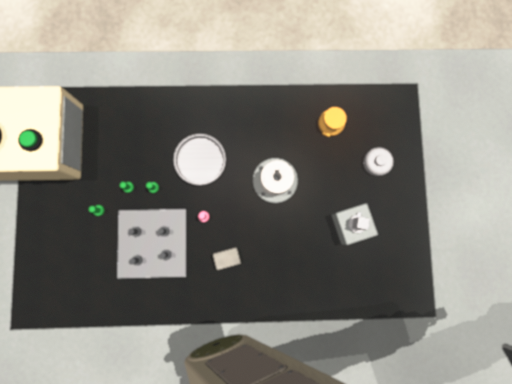

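View pics/side0.png

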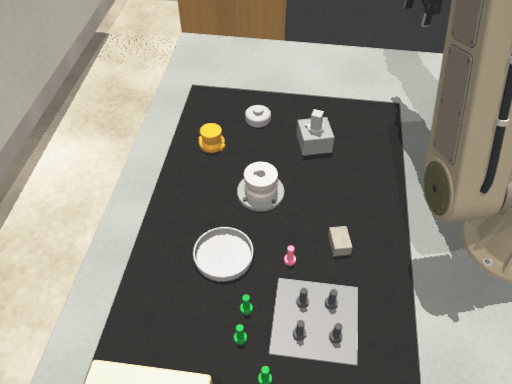

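View pics/wrist0.png

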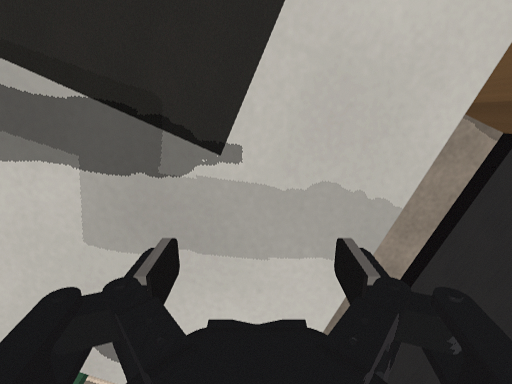

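The top view shows four dark bolts on the pad at about (136,231), (164,231), (136,260) and (166,255). The tray is at (200,159), the hub at (277,178) and the holder with the shaft at (357,223). The green and pink look-alikes are off the pad. I'll zoom in and measure next.

```bash
python3 - <<'E'
from h import *
a=cv2.imread('pics/top0.png'); b=cv2.imread('pics/side0.png')
c1=cv2.resize(a[200:285,110:195],(400,400),interpolation=cv2.INTER_NEAREST)
c2=cv2.resize(a[145:250,245:350+40],(552,400),interpolation=cv2.INTER_NEAREST)
cv2.imwrite('pics/z1.png',np.vstack([np.hstack([c1,c1*0])[:1,:800],np.hstack([c1,c2[:,:400]])]))
cv2.imwrite('pics/z2.png',c2)
d1=cv2.resize(b[275:365,265:365],(400,360),interpolation=cv2.INTER_NEAREST)
d2=cv2.resize(b[100:210,230:340],(400,400),interpolation=cv2.INTER_NEAREST)[:360]
cv2.imwrite('pics/z3.png',np.hstack([d1,d2]))
hsv=cv2.cvtColor(a,cv2.COLOR_BGR2HSV)
# bolts: dark pixels in pad
for nm,im,(r0,r1,cc0,cc1) in(('top0',a,(212,275,120,184)),('side0',b,(282,356,278,356))):
    g=cv2.cvtColor(im,cv2.COLOR_BGR2GRAY)[r0:r1,cc0:cc1]
    n,l,st,ce=cv2.connectedComponentsWithStats((g<100).astype(np.uint8))
    for i in range(1,n):
        if st[i,4]>8: print(nm,st[i]+[cc0,r0,0,0,0],(ce[i]+[cc0,r0]).round(1))
for p in((200,159),(277,178),(357,223)): print(ray('top0',*p,0).round(3))
E
```

```text
top0 [132 228   9   7  44] [135.9 231.2]
top0 [162 228   6   7  31] [164.5 231.3]
top0 [164 252   6   6  28] [166.4 254.4]
top0 [134 257   8   7  41] [136.9 260. ]
side0 [321 282  35   5  92] [342.6 283.1]
side0 [297 293  11  15 115] [302.6 300.3]
side0 [325 293  12  17 120] [331.3 302. ]
side0 [293 325  13  16 121] [299.3 333.2]
side0 [329 328  12  16 119] [335.9 335.9]
[0.648 0.123 0.   ]
[ 0.593 -0.078  0.   ]
[ 0.471 -0.283  0.   ]
```

View pics/z1.png

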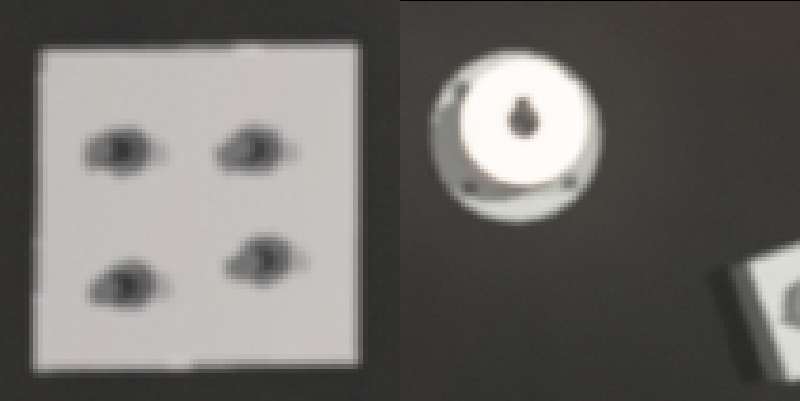

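View pics/z2.png

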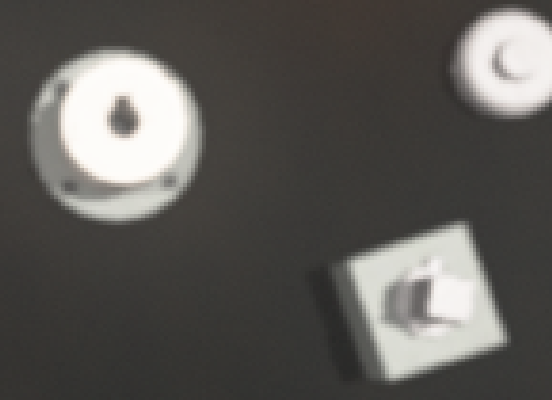

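View pics/z3.png

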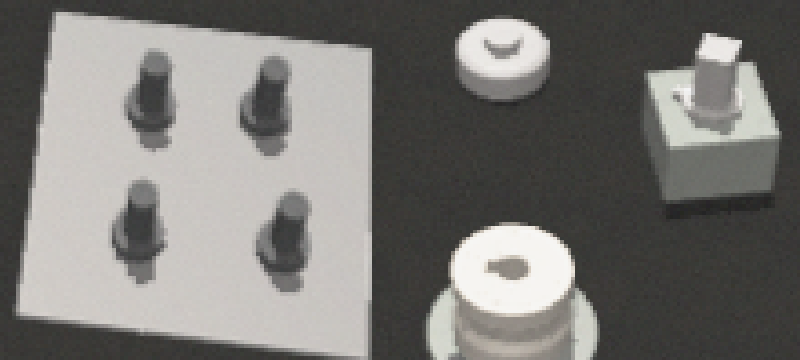

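```bash
python3 - <<'E'
from h import *
T={'TL':(130.6,232.3),'TR':(158.9,232.9),'BL':(132.3,261.6),'BR':(161,256.3)}
S={'TR':(303.3,288.7),'BR':(333.3,291),'TL':(300.8,321.7),'BL':(337.8,325)}
for k in T:
    print(k,tri('top0',T[k],'side0',S[k]).round(4),ray('side0',*S[k],.05).round(4),ray('top0',*T[k],.05).round(4))
# pad corner, tray ellipse, hub face
a=cv2.imread('pics/top0.png'); b=cv2.imread('pics/side0.png')
for nm,im,roi in (('top0',a,(125,195,165,235)),('side0',b,(222,285,185,262))):
    r0,r1,c0,c1=roi
    g=cv2.cvtColor(im,cv2.COLOR_BGR2GRAY)[r0:r1,c0:c1]
    cs,_=cv2.findContours((g>110).astype(np.uint8),cv2.RETR_EXTERNAL,cv2.CHAIN_APPROX_NONE)
    c=max(cs,key=len); e=cv2.fitEllipse(c); p=np.array(e[0])+[c0,r0]
    print('tray',nm,e,ray(nm,*p,.022 if nm=='top0' else .015).round(4))
# hub face bright
for nm,im,roi,th in (('top0',a,(150,210,245,305),215),('side0',b,(155,215,235,290),200)):
    r0,r1,c0,c1=roi
    g=cv2.cvtColor(im,cv2.COLOR_BGR2GRAY)[r0:r1,c0:c1]
    cs,_=cv2.findContours((g>th).astype(np.uint8),cv2.RETR_EXTERNAL,cv2.CHAIN_APPROX_NONE)
    c=max(cs,key=len); e=cv2.fitEllipse(c); p=np.array(e[0])+[c0,r0]
    print('hub',nm,e,p,ray(nm,*p,.072).round(4))
print('head', ray('top0',357,223,.107),ray('side0',316.5,112,.107))
E
```

```text
TL [0.4614 0.2847 0.0557] [0.4636 0.2817 0.05  ] [0.4592 0.2864 0.05  ]
TR [0.4603 0.216  0.06  ] [0.4643 0.21   0.05  ] [0.4562 0.2184 0.05  ]
BL [0.3914 0.2804 0.0523] [0.3932 0.2792 0.05  ] [0.3892 0.2812 0.05  ]
BR [0.4027 0.2113 0.0569] [0.4044 0.2072 0.05  ] [0.4001 0.2129 0.05  ]
tray top0 ((34.23712921142578, 33.94511413574219), (51.36445999145508, 52.25322723388672), 77.51292419433594) [0.6431 0.1228 0.022 ]
tray side0 ((37.78131103515625, 30.962831497192383), (53.177730560302734, 60.05259323120117), 80.74065399169922) [0.6455 0.1247 0.015 ]
hub top0 ((32.148216247558594, 25.950210571289062), (31.885845184326172, 33.0322151184082), 128.37179565429688) [277.14821625 175.95021057] [ 0.5873 -0.0715  0.072 ]
hub side0 ((25.375986099243164, 18.701025009155273), (23.866456985473633, 32.6799430847168), 90.07310485839844) [260.3759861  173.70102501] [ 0.5881 -0.069   0.072 ]
head [ 0.46757476 -0.2508439   0.107     ] [ 0.47084664 -0.26747402  0.107     ]
```

```bash
cat >> h.py <<'E'
def go(x,y,z,yaw=None):
    """prints row for target TCP and tool-x heading (deg, world)"""
    s=env.get_state(); R=Rq(s['orientation']); d=R.T@(np.array([x,y,z])-s['tcp_pos'])*1000
    cy=np.degrees(np.arctan2(R[1,0],R[0,0])); sp=None if yaw is None else -((yaw-cy+180)%360-180)
    print('t',round(s['clock'],2),'row',d.round(1),'spin',None if sp is None else round(sp,2),'yaw',round(cy,2))
E
python3 -c "
from h import *
go(.47,-.1,.23,0)"
```

```text
t 0.15 row [-386.7    1.1 -289.4] spin -155.6 yaw -155.6
```

```bash
python3 -m inch '[[[-39,0,-29,-8.5],[-78,0,-58,-17],[-116,0,-87,-25.5],[-155,0,-116,-34],[-193,0,-145,-42.5],[-232,0,-174,-51],[-271,0,-203,-59.5],[-309,0,-232,-68],[-348,0,-260,-76.5],[-387,0,-289,-85]]]' 50; python3 -c "
from h import *
go(.40,.25,.24,0)"
```

```text
clock: 1.15
tcp_pos: [0.4711, -0.0988, 0.2312]
orientation: [-0.578, 0.578, -0.407, 0.407]
wrist_force: [1.9, -0.5, 0.4]
finger_gap: 0.0498
t 1.15 row [-352.3   -8.8   50.9] spin -70.26 yaw -70.26
```

```bash
python3 -m inch '[[[-39,-1,6,-8],[-78,-2,11,-16],[-117,-3,17,-24],[-156,-4,23,-32],[-195,-5,28,-40],[-234,-6,34,-48],[-273,-7,40,-56],[-312,-8,45,-64],[-352,-9,51,-70.3],[-352,-9,51,-70.3]]]'; python3 -c "
from h import *
snap('wrist','w1')
go(.40,.25,.24,0)"
```

```text
clock: 2.15
tcp_pos: [0.4005, 0.252, 0.2401]
orientation: [0.708, -0.707, -0.001, 0.001]
wrist_force: [0.9, -0.6, -0.0]
finger_gap: 0.0499
t 2.2 row [-0.9 -0.  -0.2] spin -0.05 yaw -0.05
```

View pics/w1.png

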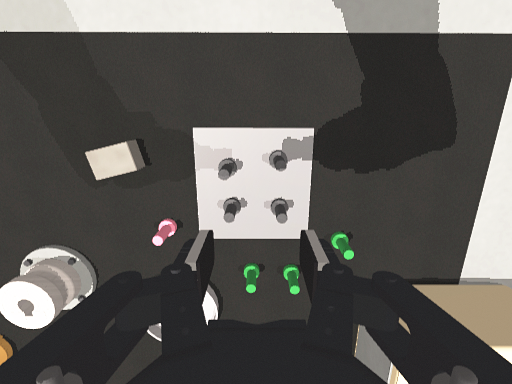

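The wrist view shows the four bolts on the pad at about (227,168), (278,160), (231,209) and (280,209). I'll zoom in on their stem tops.

```bash
python3 - <<'E'
from h import *
a=cv2.imread('pics/w1.png')
cv2.imwrite('pics/z4.png',cv2.resize(a[120:245,185:325],(784,700))[:600])
print(proj('w1',env.get_state()['tcp_pos']))
# pad corners for height check
for p in((193,128),(313,128),(309,239),(200,239)): print(ray('w1',*p,0.0).round(4))
for k,X in dict(TL=(.461,.284),TR=(.460,.215),BL=(.391,.280),BR=(.402,.211)).items():print(k,proj('w1',[*X,.053]).round(1),proj('w1',[*X,.003]).round(1))
E
```

```text
[254.46503334 243.72835559]
[0.3476 0.1626 0.    ]
[0.3472 0.3305 0.    ]
[0.5184 0.335  0.    ]
[ 0.5188  0.1623 -0.    ]
TL [280.8 218. ] [277.9 205.4]
TR [229.  217.2] [232.2 204.6]
BL [279.2 166.2] [276.3 159.4]
BR [224.6 174.6] [228.5 166.8]
```

View pics/z4.png

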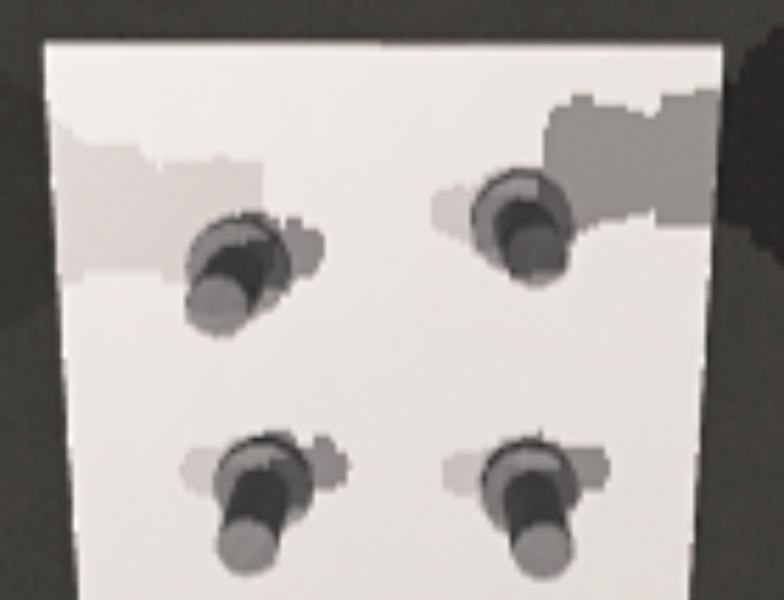

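```bash
python3 - <<'E'
from h import *
f=lambda p:(185+(p[0]+.5)/5.6-.5,120+(p[1]+.5)/5.6-.5)
for p in((248,546),(543,548),(218,304),(535,252)): print(ray('w1',*f(p),.053).round(4))
go(.460,.2145,.105)
E
```

```text
[0.4599 0.2149 0.053 ]
[0.4602 0.285  0.053 ]
[0.4011 0.2097 0.053 ]
[0.389  0.2811 0.053 ]
t 2.2 row [ 59.2 135.  -35.6] spin None yaw -0.05
```

```bash
python3 -m inch '[[[30,68,-18,0],[60,115,-37,0],[60,135,-37,0],[60,155,-37,0],[60,175,-37,0],[60,195,-37,0],[60,210,-37,0],[60,217,-37,0],[60,217,-37,0]]]'; python3 -c "
from h import *
snap('wrist','w2')
go(.46,.215,.022,0)"
```

```text
clock: 3.1
tcp_pos: [0.4608, 0.2098, 0.0223]
orientation: [-0.707, 0.707, -0.003, 0.002]
wrist_force: [-0.3, 0.2, 0.1]
finger_gap: 0.0501
t 3.15 row [-1.6  1.2  4.8] spin -0.38 yaw -0.38
```

View pics/w2.png

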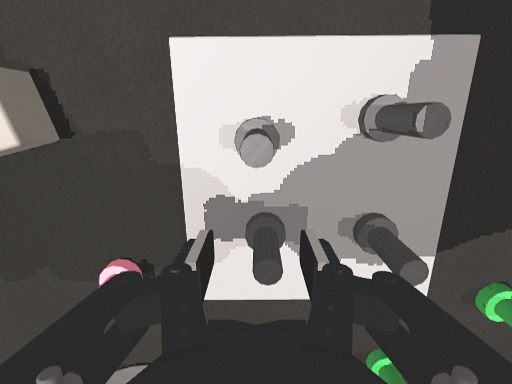

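The bolt stands between the fingers, its stem at (266,255), slightly right of the jaw centre (258). I'll nudge +z, then close.

```bash
python3 -m inch '[[[-1,0,4,0],[-1,0,4,0],[-1,0,4,0]]]'; python3 -c "
from h import *
go(.46,.215,.022,0);print(env.get_state()['tcp_pos'])"
```

```text
clock: 3.45
tcp_pos: [0.4611, 0.2153, 0.024]
orientation: [0.707, -0.707, 0.001, -0.002]
wrist_force: [0.1, 0.0, -0.5]
finger_gap: 0.0496
t 3.45 row [-1.1  2.  -0.3] spin -0.28 yaw -0.28
[0.46114058 0.21530537 0.02401286]
```

```bash
python3 -m inch '[[[0,1,0,0],[0,1,0,0],[0,1,0,0],[0,1,0,0],[0,1,0,0],[0,1,0,0]]]' 0 40; python3 -m inch '[[[0,-3,0,0],[0,-10,0,0],[0,-30,0,0],[0,-50,0,0],[0,-60,0,0]]]'; python3 -c "
from h import *
snap('wrist','w3')
go(.62,.123,.09,0)"
```

```text
clock: 4.05
tcp_pos: [0.4607, 0.2151, 0.0224]
orientation: [0.707, -0.707, 0.002, -0.002]
wrist_force: [-0.4, 0.7, 4.2]
finger_gap: 0.0139
clock: 4.55
tcp_pos: [0.4616, 0.2152, 0.0841]
orientation: [0.707, -0.707, 0.001, -0.003]
wrist_force: [0.2, 0.9, -1.2]
finger_gap: 0.0134
t 4.6 row [158.3  -4.3 -91.6] spin -0.31 yaw -0.31
```

View pics/w3.png

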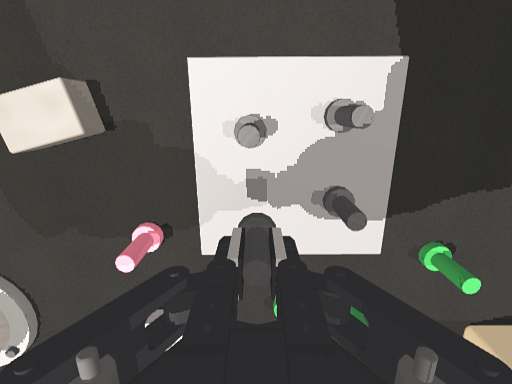

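```bash
python3 -m inch '[[[40,-8,-20,0],[80,-8,-40,0],[120,-8,-62,0],[160,-8,-80,0],[190,-8,-88,0],[208,-8,-91,0],[208,-8,-91,0],[208,-8,-91,0]]]'; python3 -c "
from h import *
snap('wrist','w4')
go(.669,.124,.0255,0)"
```

```text
clock: 5.4
tcp_pos: [0.6672, 0.1227, 0.089]
orientation: [-0.707, 0.707, -0.003, 0.001]
wrist_force: [0.1, 0.5, -0.6]
finger_gap: 0.0138
t 5.45 row [ 2.4 63.8  0.9] spin -0.29 yaw -0.29
```

View pics/w4.png

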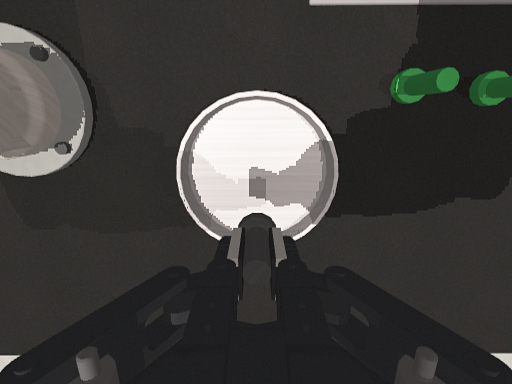

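```bash
python3 - <<'E'
from h import *
for p in((178,168),(338,168),(257,91)): print(ray('w4',*p,.022).round(4))
E
python3 -m inch '[[[1,20,0,0],[1,40,0,0],[1,52,0,0],[1,58,0,0],[1,61,0,0],[1,62,0,0],[1,63,0,0]]]'
```

```text
[0.635  0.0594 0.022 ]
[0.6357 0.1874 0.022 ]
[0.5776 0.1229 0.022 ]
clock: 6.15
tcp_pos: [0.6697, 0.123, 0.0281]
orientation: [-0.707, 0.707, -0.001, 0.002]
wrist_force: [0.7, -0.4, 0.0]
finger_gap: 0.0139
```

```bash
python3 -m inch '[[[0,1.5,0,0],[0,3,0,0],[0,3,0,0]]]';python3 -m inch '[[[0,0.5,0,0],[0,1,0,0],[0,1,0,0]]]'
```

```text
clock: 6.45
tcp_pos: [0.6691, 0.1228, 0.0243]
orientation: [-0.707, 0.707, -0.002, 0.002]
wrist_force: [0.9, -0.5, -0.8]
finger_gap: 0.0137
clock: 6.75
tcp_pos: [0.6692, 0.1228, 0.0235]
orientation: [-0.707, 0.707, -0.002, 0.002]
wrist_force: [-0.1, -0.2, 1.6]
finger_gap: 0.0138
```

Contact has begun. I'll release and retreat, then go to the TL bolt.

```bash
python3 -m inch '[[[0,0.5,0,0],[0,0.5,0,0],[0,0.5,0,0],[0,0.5,0,0],[0,-10,0,0],[0,-30,0,0],[0,-65,0,0],[0,-85,0,0],[0,-85,0,0]]]' 40; python3 -c "
from h import *
snap('wrist','w5')
go(.46,.285,.11,0)"
```

```text
clock: 7.65
tcp_pos: [0.6719, 0.1231, 0.1134]
orientation: [0.707, -0.707, -0.001, -0.005]
wrist_force: [0.7, -0.5, -0.2]
finger_gap: 0.0399
t 7.7 row [-2.116e+02  1.000e-01  1.609e+02] spin -0.3 yaw -0.3
```

View pics/w5.png

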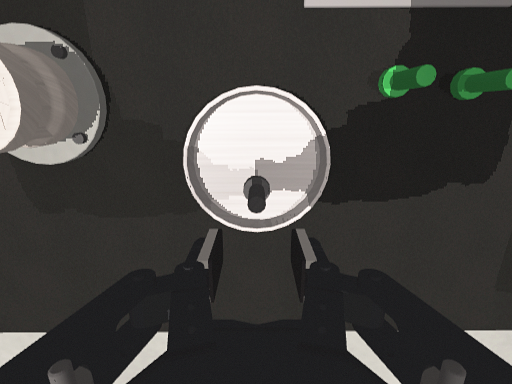

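The first bolt stands in the tray at (257,195). On to the second.

```bash
python3 -m inch '[[[-38,0,29,0],[-76,0,58,0],[-114,0,87,0],[-152,0,116,0],[-185,0,142,0],[-205,0,157,0],[-211,0,161,0],[-211,0,161,0]]]' 46; python3 -c "
from h import *
snap('wrist','w6')
go(.46,.285,.0225,0)"
```

```text
clock: 8.5
tcp_pos: [0.4578, 0.2853, 0.1076]
orientation: [-0.707, 0.707, -0.002, 0.001]
wrist_force: [0.3, 0.7, -0.1]
finger_gap: 0.0462
t 8.55 row [ 1.  85.3  0.3] spin -0.28 yaw -0.28
```

View pics/w6.png

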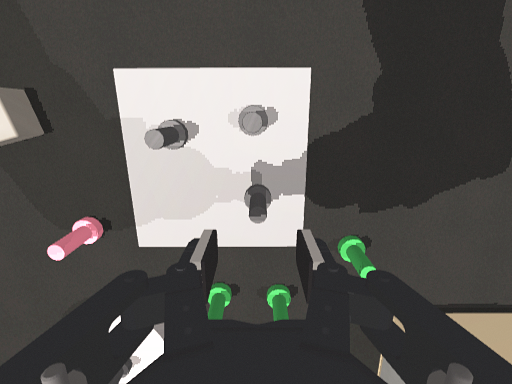

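```bash
python3 -m inch '[[[1,30,0,0],[2,55,0,0],[2,70,0,0],[2,80,0,0],[2,85,0,0],[2,85,0,0],[2,85,0,0]]]'; python3 -m inch '[[[0,0,0,0],[0,0,0,0],[0,0,0,0],[0,0,0,0],[0,0,0,0],[0,0,0,0]]]' 0 40;  python3 -m inch '[[[0,-3,0,0],[0,-10,0,0],[0,-30,0,0],[0,-55,0,0],[0,-70,0,0],[0,-70,0,0]]]'; python3 -c "
from h import *
snap('wrist','w7')
go(.619,.1235,.092,0)"
```

```text
clock: 9.25
tcp_pos: [0.4618, 0.285, 0.0238]
orientation: [0.707, -0.707, 0.002, -0.002]
wrist_force: [-0.4, -0.5, -0.1]
finger_gap: 0.0463
clock: 9.85
tcp_pos: [0.4615, 0.2853, 0.0239]
orientation: [0.707, -0.707, 0.001, -0.002]
wrist_force: [0.0, 0.9, 5.6]
finger_gap: 0.014
clock: 10.45
tcp_pos: [0.4624, 0.2856, 0.0956]
orientation: [0.708, -0.707, 0.001, -0.003]
wrist_force: [0.6, 0.6, -0.4]
finger_gap: 0.0138
t 10.5 row [ 158.2    2.3 -160.9] spin -0.3 yaw -0.3
```

View pics/w7.png

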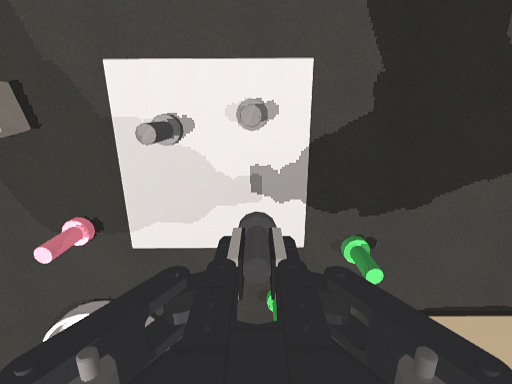

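```bash
python3 -m inch '[[[32,0,-33,0],[64,0,-66,0],[96,0,-99,0],[128,0,-131,0],[148,0,-153,0],[157,0,-161,0],[157,0,-161,0],[157,0,-161,0]]]'; python3 -c "
from h import *
snap('wrist','w8')
go(.619,.1235,.026,0)"
```

```text
clock: 11.3
tcp_pos: [0.6157, 0.1237, 0.0922]
orientation: [0.707, -0.707, 0.003, -0.001]
wrist_force: [-0.9, 0.1, -0.3]
finger_gap: 0.0139
t 11.35 row [ 3.6 66.5 -0.7] spin -0.23 yaw -0.23
```

View pics/w8.png

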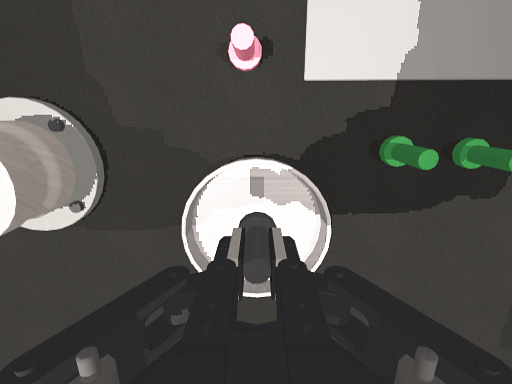

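```bash
python3 -m inch '[[[1,20,0,0],[2,40,0,0],[2,54,0,0],[2,60,0,0],[2,64,0,0],[2,65,0,0],[2,66,0,0],[2,66,0,0]]]';python3 -m inch '[[[0,0.5,0,0],[0,1,0,0],[0,1,0,0]]]'
```

```text
clock: 12.15
tcp_pos: [0.6196, 0.1231, 0.0279]
orientation: [-0.707, 0.707, -0.001, 0.002]
wrist_force: [0.5, -0.4, 0.0]
finger_gap: 0.0135
clock: 12.45
tcp_pos: [0.6192, 0.1231, 0.0264]
orientation: [-0.707, 0.707, -0.002, 0.002]
wrist_force: [0.0, 0.7, -1.5]
finger_gap: 0.014
```

```bash
python3 -m inch '[[[0,0.5,0,0],[0,1.2,0,0],[0,1.2,0,0],[0,1.2,0,0]]]'
```

```text
clock: 12.85
tcp_pos: [0.6191, 0.1231, 0.025]
orientation: [-0.707, 0.707, -0.002, 0.002]
wrist_force: [-0.1, -1.0, -0.3]
finger_gap: 0.0134
```

```bash
python3 -m inch '[[[0,0.6,0,0],[0,1,0,0],[0,1,0,0]]]';  python3 -m inch '[[[0,0,0,0],[0,0,0,0],[0,0,0,0],[0,0,0,0],[0,-10,0,0],[0,-30,0,0],[0,-70,0,0],[0,-115,0,0],[0,-115,0,0]]]' 40; python3 -c "
from h import *
snap('wrist','w9');snap('top','top9')
go(.46,-.20,.23,0)"
```

```text
clock: 13.15
tcp_pos: [0.6192, 0.1232, 0.025]
orientation: [-0.707, 0.707, -0.002, 0.002]
wrist_force: [-2.5, 0.3, 4.6]
finger_gap: 0.0138
clock: 14.05
tcp_pos: [0.6234, 0.1235, 0.1472]
orientation: [0.707, -0.707, -0.003, -0.006]
wrist_force: [1.1, 0.1, -0.1]
finger_gap: 0.0399
t 14.15 row [-158.4  -89.3 -324.1] spin -0.3 yaw -0.3
```

View pics/w9.png

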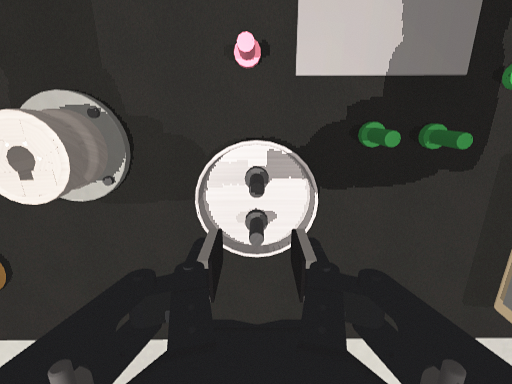

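Both bolts stand in the tray at (257,180) and (257,225). Next I'll look at the hub from above.

```bash
python3 -m inch '[[[3,-20,-48,0],[6,-40,-96,0],[10,-60,-144,0],[15,-70,-180,0],[17,-72,-193,0],[17,-72,-193,0],[17,-72,-193,0]]]' 60; python3 -c "
from h import *
snap('wrist','w10')
go(.46,-.24,.25,0)"
```

```text
clock: 14.85
tcp_pos: [0.6342, -0.0691, 0.2095]
orientation: [0.708, -0.707, 0.003, -0.001]
wrist_force: [0.3, 0.9, -0.5]
finger_gap: 0.0602
t 14.9 row [-173.6  -40.1 -172.2] spin -0.24 yaw -0.24
```

View pics/w10.png

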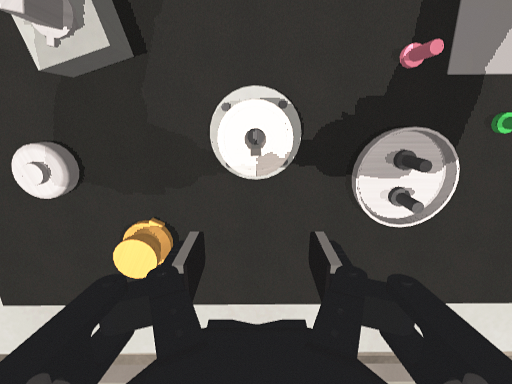

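```bash
python3 - <<'E'
from h import *
a=cv2.imread('pics/w10.png')
x0,y0=205,85
cv2.imwrite('pics/z5.png',cv2.resize(a[y0:y0+100,x0:x0+100],(600,600),interpolation=cv2.INTER_NEAREST))
g=cv2.cvtColor(a,cv2.COLOR_BGR2GRAY)
s=g[y0:y0+100,x0:x0+100]
cs,_=cv2.findContours((s>190).astype(np.uint8),cv2.RETR_EXTERNAL,cv2.CHAIN_APPROX_NONE)
for c in cs:
    if len(c)>30:
        e=cv2.fitEllipse(cv2.convexHull(c)); p=np.array(e[0])+[x0,y0]; print(p,e[1],ray('w10',*p,.072))
E
```

```text
[253.23939896 131.85894012] (86.11426544189453, 93.54125213623047) [ 0.5787825 -0.0727304  0.072    ]
```

View pics/z5.png

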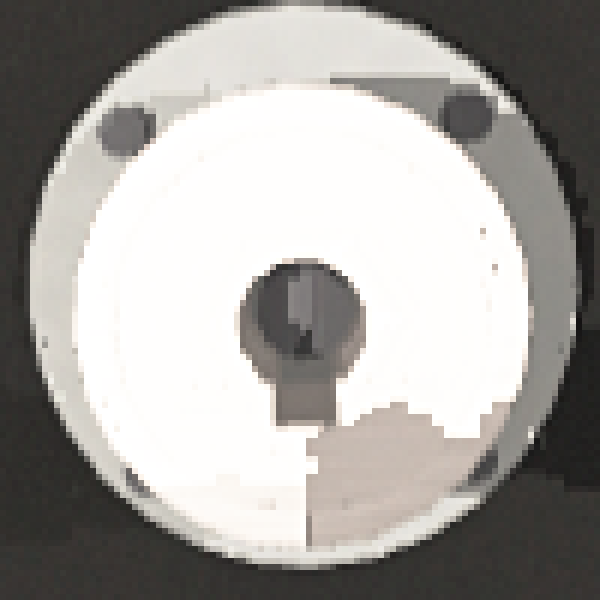

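```bash
python3 - <<'E'
from h import *
f=lambda p:(205+(p[0])/6-.5,85+(p[1])/6-.5)
c=ray('w10',*f((302,321)),.072); fc=ray('w10',*f((302.5,317.5)),.072)
print(c,fc)
for k in((306.5,426),(306.5,405)):
    k=ray('w10',*f(k),.072);print(k,np.degrees(np.arctan2(*(k-c)[[1,0]])),np.linalg.norm(k-c))
E
```

```text
[ 0.5850064  -0.07113625  0.072     ] [ 0.58441309 -0.07104571  0.072     ]
[ 0.60317105 -0.07047765  0.072     ] 2.0764963544733313 0.018176588421865363
[ 0.59948452 -0.07045373  0.072     ] 2.6990248139620046 0.014494194612475418
```

```bash
python3 -m inch '[[[-25,-10,-42,0],[-50,-20,-84,0],[-75,-30,-126,0],[-100,-38,-165,0],[-112,-40,-186,0],[-114,-40,-191,0],[-114,-40,-191,0],[-114,-40,-191,0]]]'; python3 -c "
from h import *
snap('wrist','w11')
go(.469,-.26,.25,0)"
```

```text
clock: 15.7
tcp_pos: [0.5206, -0.2585, 0.2504]
orientation: [0.708, -0.707, 0.001, -0.001]
wrist_force: [1.2, -0.2, 0.4]
finger_gap: 0.0598
t 15.75 row [-51.7   0.6  -1.7] spin -0.16 yaw -0.16
```

View pics/w11.png

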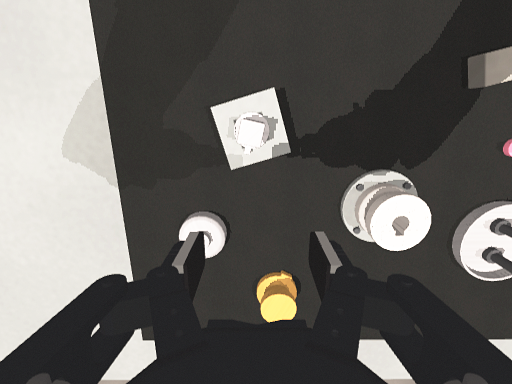

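```bash
python3 - <<'E'
from h import *
a=cv2.imread('pics/w11.png')
x0,y0=205,85
c=a[y0:y0+90,x0:x0+90].astype(float); c=np.clip((c-100)*1.65,0,255)
cv2.imwrite('pics/z6.png',cv2.resize(c.astype(np.uint8),(600,600),interpolation=cv2.INTER_NEAREST))
E
```

```text
(no output)
```

View pics/z6.png

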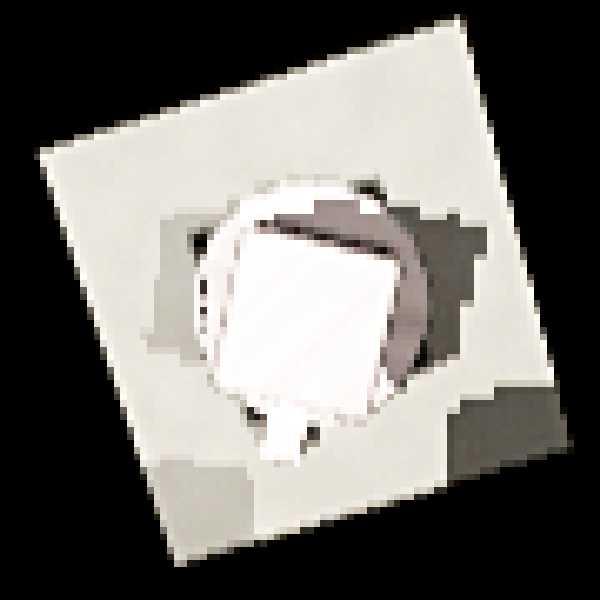

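```bash
python3 - <<'E'
from h import *
f=lambda p:(205+p[0]/6.667-.5,85+p[1]/6.667-.5)
P=[(247,232),(400,262),(373,420),(220,390)]
W=[ray('w11',*f(p),.107) for p in P]; print(np.mean(W,0),[np.linalg.norm(W[i]-W[(i+1)%4]).round(4) for i in range(4)])
d=lambda v:np.degrees(np.arctan2(v[1],v[0]))
print(d(W[3]-W[0]),d(W[1]-W[0])-90)
cc=ray('w11',*f((312,295)),.061); tb=ray('w11',*f((281,463)),.061); print(cc,tb,d(tb-cc),np.linalg.norm(tb-cc))
h=np.mean([ray('w11',*f(p),.055) for p in((40,152),(460,17),(570,442),(178,562))],0); print('holder',h)
go(.4675,-.259,.15,-10.8)
E
```

```text
[ 0.4675961  -0.26463257  0.107     ] [np.float64(0.0242), np.float64(0.0249), np.float64(0.0249), np.float64(0.0247)]
-11.125938161502763 -10.93729444385805
[ 0.46535429 -0.26513119  0.061     ] [ 0.49597963 -0.27120686  0.061     ] -11.22102989644891 0.03122218431949781
holder [ 0.46674767 -0.26524923  0.055     ]
t 15.75 row [-53.1 100.6  -0.8] spin 10.64 yaw -0.16
```

```bash
python3 -m inch '[[[-18,30,-2,5],[-36,60,-5,9],[-50,85,-6,11],[-53,100,-6.5,11],[-53,100,-6.5,11],[-53,100,-6.5,11],[-53,100,-6.5,11]]]' 50; python3 -c "
from h import *
snap('wrist','w12')
go(.467,-.2647,.066,-11)"
```

```text
clock: 16.45
tcp_pos: [0.4685, -0.2666, 0.1523]
orientation: [-0.703, 0.704, -0.068, 0.07]
wrist_force: [0.1, -0.8, 0.4]
finger_gap: 0.0502
t 16.5 row [-1.9 86.3  1.8] spin -0.24 yaw -11.24
```

View pics/w12.png

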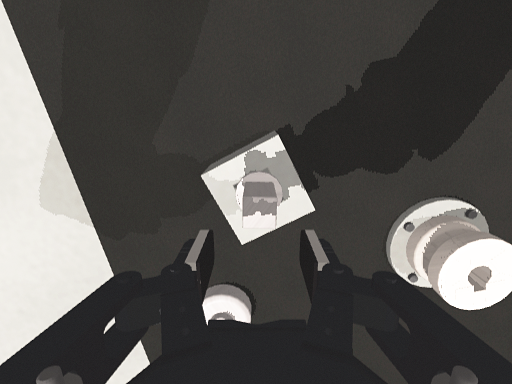

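```bash
python3 -m inch '[[[-1,25,1.5,0],[-1,50,1.5,0],[-1,68,1.5,0],[-1,78,1.5,0],[-1,84,1.5,0],[-1,86,1.5,0],[-1,86,1.5,0]]]'; python3 -c "
from h import *
snap('wrist','w13')
go(.467,-.2647,.066,-11)"
```

```text
clock: 17.2
tcp_pos: [0.4669, -0.2652, 0.0657]
orientation: [-0.703, 0.704, -0.069, 0.07]
wrist_force: [-0.0, -0.3, -0.2]
finger_gap: 0.0497
t 17.25 row [-0.1 -0.1  0.6] spin -0.3 yaw -11.3
```

View pics/w13.png

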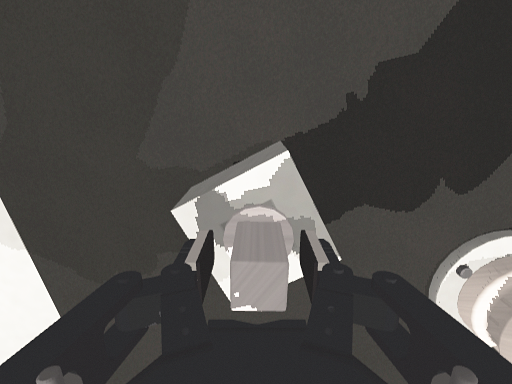

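The head is centred between the pads, columns 230–288 against the jaw centre at 258. I'll grip and lift. The collar underside starts at 0.055, so the tip is 40 mm below it and the lift must be at least 70 mm.

```bash
python3 -m inch '[[[0,0,0,0],[0,0,0,0],[0,0,0,0],[0,0,0,0],[0,0,0,0],[0,0,0,0]]]' 0 80;  python3 -m inch '[[[0,-3,0,0],[0,-10,0,0],[0,-30,0,0],[0,-55,0,0],[0,-80,0,0],[0,-98,0,0],[0,-100,0,0],[0,-100,0,0]]]'; python3 -c "
from h import *
snap('wrist','w14');snap('side','s14')
go(.586,-.0705,.172,2.4)"
```

```text
clock: 17.85
tcp_pos: [0.4669, -0.2652, 0.066]
orientation: [-0.703, 0.704, -0.069, 0.07]
wrist_force: [0.6, 0.4, 5.9]
finger_gap: 0.0252
clock: 18.65
tcp_pos: [0.4664, -0.2649, 0.165]
orientation: [-0.704, 0.704, -0.07, 0.07]
wrist_force: [-0.8, -0.4, -3.6]
finger_gap: 0.025
t 18.75 row [ 80.   -8.2 213.7] spin -13.71 yaw -11.31
```

View pics/w14.png

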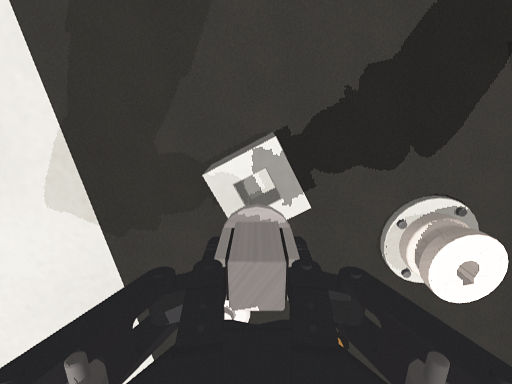

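View pics/s14.png

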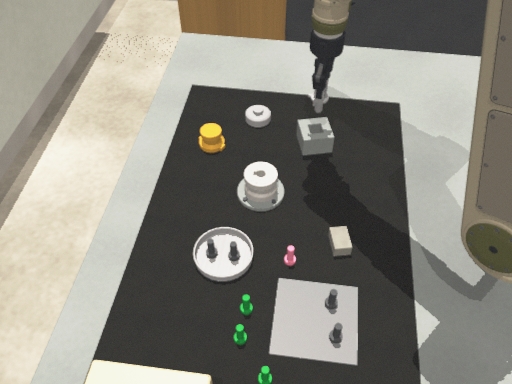

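```bash
python3 -m inch '[[[13,-1,35,-2],[26,-1,71,-5],[40,-1,107,-8],[53,-1,142,-11],[66,-1,175,-13],[76,-1,202,-13.7],[79.5,-1,213,-13.7],[79.5,-1,213,-13.7],[79.5,-1,213,-13.7],[79.5,-1,213,-13.7]]]'; python3 -c "
from h import *
snap('side','s15');snap('top','t15');snap('wrist','w15')
go(.5855,-.0708,.13,2.4)"
```

```text
clock: 19.75
tcp_pos: [0.5853, -0.0727, 0.1657]
orientation: [-0.707, 0.707, 0.014, -0.015]
wrist_force: [0.7, 0.3, -3.0]
finger_gap: 0.0254
t 19.9 row [-0.1 36.2  1.9] spin -0.11 yaw 2.29
```

```bash
python3 - <<'E'
from h import *
a=cv2.imread('pics/s15.png');b=cv2.imread('pics/w15.png')
cv2.imwrite('pics/z7.png',np.hstack([cv2.resize(a[100:220,210:310],(400,480),interpolation=cv2.INTER_CUBIC),cv2.resize(b[150:350,170:340],(400,480))]))
E
```

```text
(no output)
```

View pics/z7.png

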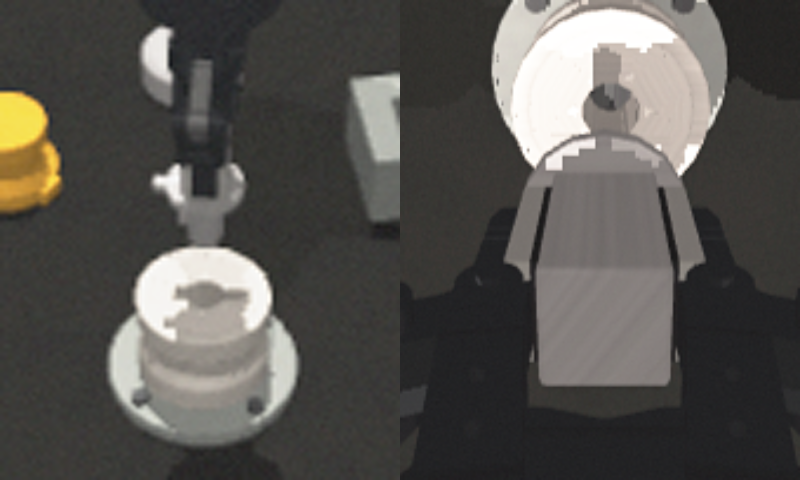

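```bash
python3 - <<'E'
from h import *
b=cv2.imread('pics/w15.png')
cv2.imwrite('pics/z8.png',cv2.resize(b[145:225,205:315],(770,560),interpolation=cv2.INTER_NEAREST))
print(ray('w15',258.8,195,.072))
E
```

```text
[ 0.58481328 -0.07133867  0.072     ]
```

View pics/z8.png

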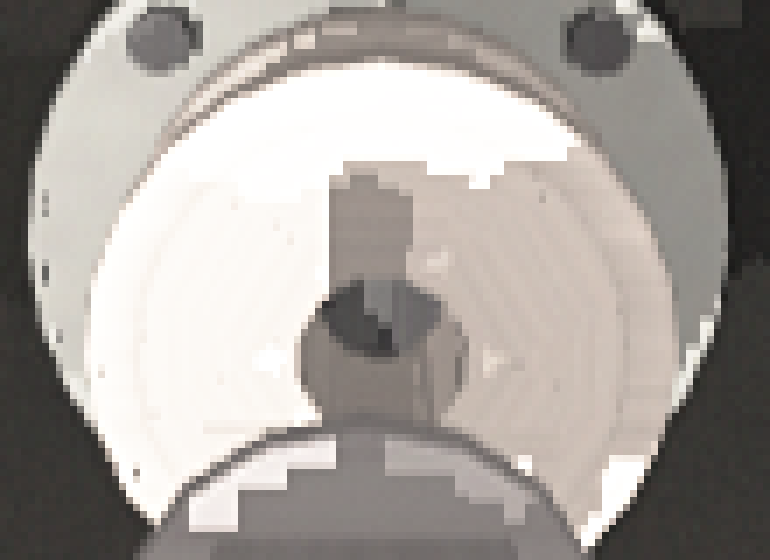

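```bash
python3 - <<'E'
from h import *
print(ray('w15',259.1,195.7,.072), ray('w15',256.9,221.5,.160),json.load(open('pics/w15.json'))['s']['tcp_pos'])
print(ray('w15',150/7+205-.5,222,.160),ray('w15',585/7+205-.5,222,.160))
go(.5855,-.0708,.13,2.4)
E
```

```text
[ 0.58548461 -0.07103054  0.072     ] [ 0.57411252 -0.07360243  0.16      ] [0.585529682754842, -0.07279114516423617, 0.1660449377869323]
[ 0.57518826 -0.09225455  0.16      ] [ 0.57368297 -0.05480771  0.16      ]
t 19.9 row [-0.1 36.2  1.9] spin -0.11 yaw 2.29
```

```bash
python3 -m inch '[[[0,0,2,0],[0,15,2,0],[0,28,2,0],[0,36,2,0],[0,36,2,0],[0,36,2,0]]]'; python3 -c "
from h import *
go(.5855,-.0708,.13,2.4)"; python3 -m inch '[[[0,3,0,0],[0,6,0,0],[0,9,0,0],[0,9,0,0]]]'
```

```text
clock: 20.5
tcp_pos: [0.5858, -0.0696, 0.1299]
orientation: [0.707, -0.707, -0.015, 0.015]
wrist_force: [0.1, -0.0, -3.1]
finger_gap: 0.0252
t 20.5 row [-0.4 -0.1 -1.2] spin -0.01 yaw 2.39
clock: 20.9
tcp_pos: [0.5857, -0.0695, 0.1206]
orientation: [0.707, -0.707, -0.015, 0.015]
wrist_force: [-0.6, 0.5, -2.8]
finger_gap: 0.0254
```

```bash
python3 -m inch '[[[0,0,-1,0],[0,2,-1,0],[0,4,-1,0],[0,6,-1,0],[0,6,-1,0]]]'; python3 -m inch '[[[0,2,0,0],[0,4,0,0],[0,5,0,0],[0,5,0,0]]]'
```

```text
clock: 21.4
tcp_pos: [0.5858, -0.0706, 0.1146]
orientation: [0.707, -0.707, -0.015, 0.015]
wrist_force: [0.2, -0.9, -3.7]
finger_gap: 0.0252
clock: 21.8
tcp_pos: [0.5859, -0.0706, 0.1098]
orientation: [0.707, -0.707, -0.015, 0.015]
wrist_force: [-0.4, -0.2, -3.6]
finger_gap: 0.0251
```

```bash
python3 -m inch '[[[0,2,0,0],[0,4,0,0],[0,5,0,0],[0,5,0,0]]]'; python3 -m inch '[[[0,1,0,0],[0,2,0,0],[0,3,0,0],[0,3,0,0]]]'
```

```text
clock: 22.2
tcp_pos: [0.5859, -0.0706, 0.1048]
orientation: [0.707, -0.707, -0.015, 0.015]
wrist_force: [0.4, -0.2, -3.6]
finger_gap: 0.0253
clock: 22.6
tcp_pos: [0.5859, -0.0706, 0.1019]
orientation: [0.707, -0.707, -0.015, 0.015]
wrist_force: [0.0, -0.3, -3.8]
finger_gap: 0.025
```

The key has passed the hub face level with no contact force, so it is in the keyway. I'll push on to the spring.

```bash
python3 -m inch '[[[0,2,0,0],[0,4,0,0],[0,6,0,0],[0,8,0,0],[0,8,0,0]]]'; python3 -m inch '[[[0,2,0,0],[0,4,0,0],[0,5,0,0],[0,5,0,0]]]'
```

```text
clock: 23.1
tcp_pos: [0.5858, -0.0705, 0.0937]
orientation: [0.707, -0.707, -0.015, 0.015]
wrist_force: [0.4, -0.4, -3.5]
finger_gap: 0.0254
clock: 23.5
tcp_pos: [0.5862, -0.0706, 0.0895]
orientation: [-0.707, 0.707, 0.015, -0.015]
wrist_force: [-1.6, 0.0, 4.0]
finger_gap: 0.0252
```

```bash
python3 -m inch '[[[0,2,0,0],[0,4,0,0],[0,4,0,0],[0,4,0,0]]]'; python3 -m inch '[[[0,1,0,0],[0,2,0,0],[0,2,0,0],[0,2,0,0]]]'; python3 -m inch '[[[0,1,0,0],[0,2,0,0],[0,2,0,0],[0,2,0,0]]]'
```

```text
clock: 23.9
tcp_pos: [0.5862, -0.0707, 0.0853]
orientation: [-0.707, 0.707, 0.015, -0.015]
wrist_force: [-1.5, 1.2, 5.4]
finger_gap: 0.0256
clock: 24.3
tcp_pos: [0.5862, -0.0707, 0.0834]
orientation: [-0.707, 0.707, 0.015, -0.015]
wrist_force: [-0.9, 0.4, 5.5]
finger_gap: 0.0253
clock: 24.7
tcp_pos: [0.5863, -0.0706, 0.0828]
orientation: [-0.707, 0.707, 0.015, -0.014]
wrist_force: [-4.7, 0.7, 14.1]
finger_gap: 0.0253
```

```bash
python3 -m inch '[[[0,0.5,0,0],[0,1,0,0],[0,1,0,0],[0,1,0,0]]]'; python3 - <<'E'
from h import *
snap('side','s16');snap('wrist','w16');snap('top','t16')
a=cv2.imread('pics/s16.png');b=cv2.imread('pics/w16.png')
cv2.imwrite('pics/z9.png',np.hstack([cv2.resize(a[130:220,215:305],(400,400),interpolation=cv2.INTER_CUBIC),cv2.resize(b[150:350,160:360],(400,400))]))
E
```

```text
clock: 25.1
tcp_pos: [0.5863, -0.0707, 0.0828]
orientation: [-0.707, 0.707, 0.016, -0.014]
wrist_force: [-7.2, 1.7, 19.8]
finger_gap: 0.0253
```

View pics/z9.png

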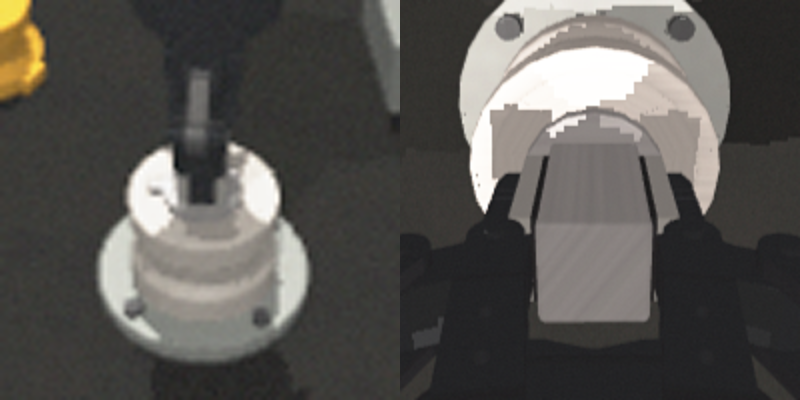

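View pics/s16.png

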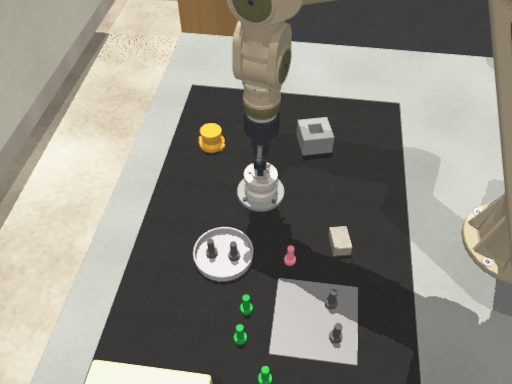

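The side view shows the collar on the hub with the bolts and bystanders unmoved. The height stops at 0.0828 m, where home should be about 0.083 m. I'll ease off the side force of about -7 N in x and check the seating with a slightly firmer push.

```bash
python3 -m inch '[[[-0.5,0,-0.2,0],[-0.8,0.3,-0.2,0],[-0.8,0.5,-0.2,0],[-0.8,0.5,-0.2,0]]]';  python3 -m inch '[[[-0.5,0.4,0,0],[-0.5,0.8,0,0],[-0.5,0.8,0,0],[-0.5,0.8,0,0]]]'; python3 -c "
from h import *
for i in range(3):
  s=env.get_state();print(s['tcp_pos'].round(4),s['wrist_force'].round(1),s['ft_torque'].round(2),Rq(s['orientation'])[:,1].round(4))
  snap('wrist','w17')"
```

```text
clock: 25.65
tcp_pos: [0.5863, -0.0707, 0.0828]
orientation: [-0.707, 0.707, 0.016, -0.014]
wrist_force: [-5.7, 3.3, 21.0]
finger_gap: 0.0252
clock: 26.05
tcp_pos: [0.5862, -0.0707, 0.0827]
orientation: [-0.707, 0.707, 0.017, -0.013]
wrist_force: [-7.5, 2.1, 24.8]
finger_gap: 0.0249
[ 0.5862 -0.0707  0.0827] [-7.5  2.1 24.8] [0.69 1.52 0.  ] [ 4.9e-03 -5.0e-04 -1.0e+00]
[ 0.5862 -0.0707  0.0828] [-6.3  3.  25.9] [0.71 1.41 0.05] [ 4.9e-03 -4.0e-04 -1.0e+00]
[ 0.5862 -0.0707  0.0828] [-6.1  3.5 23.7] [0.69 1.49 0.02] [ 4.9e-03 -5.0e-04 -1.0e+00]
```

The stop is hard: z stays at 0.0828 m while the push rises to about 25 N. That puts the collar underside at 0.072 m, which is the hub face. Handing in.

```bash
python3 -c "
from h import *
env.hand_in(); s=env.get_state();print(s['clock'],s['tcp_pos'],s['wrist_force'],s['finger_gap'])"
```

```text
the job is handed in; nothing more can be done
the job is handed in; nothing more can be done
```

I put two bolts into the tray and let go of them. I then took the keyed shaft by its square head, set it in the hub with the key in the keyway, and pressed it down against the spring. I handed in at about 26.2 s with the shaft still gripped (80 N set) and held down.

**Bolts:** The last side view shows two bolts standing in the tray and two left on the pad.

**Bystanders:** I moved none of them. The last side view shows the brass coupling and the grey block in place. The piston cap is hidden behind the arm in that picture, and my path did not touch it.

**Key and keyway:** I turned the shaft about 13.7° to line the key up with the keyway before lowering it. It went in with no contact force until the spring.

**Seating:** The tool stopped at z = 0.0828 m, against about 0.083 m expected, and stayed there while I raised the push from about 14 to 25 N. That puts the collar underside at about 0.072 m, on the hub face. I could not read the plunger joint directly.

**Left over:** A sideways force of about 6–7 N and a tilt of about 0.3° remained. A small correction did not clear the side force. My final state reading came back empty because the robot gives nothing after hand-in, so these figures are from just before it.

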